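# Hang the clamp tray on its rail and park the gluing clamps on it

## Robot

A 6-joint arm with a two-finger parallel gripper is mounted at the origin on the work surface. World frame = base frame: x ahead of the robot, y to its left, z up, the work surface at z = 0. Lengths are in m, angles in degrees, forces in N, time in s.
With the tool pointing down it reaches from about 0.4 to 0.825 m from the base axis. Payload 7 kg.
Tool frame: the origin (TCP) lies at the very end of the fingers, on their centre line; the grasp point (between the pads) lies 19 mm behind it (ctrl.grip_depth is the distance from the TCP to the grasp point, in m); z points along the fingers, y is the line along which they close (so a half turn about z gives the same grasp; the last joint's range is limited). The gripper opens to 88 mm and grips with 3 to 60 N. Pads are 19 mm wide; open, the fingers measure 130 mm over their backs; the gripper's body (78 mm by 193 mm) begins 47 mm behind the grasp point.
Start: joints at [-59.639, 20.546, 0.682, 0, -70.136, -16.507], TCP at [0.162, -0.655, 0.227] pointing down, gripper open.
Joint ranges: [-176.03, 176.03], [-82.01, 121.73], [-58.28, 71.71], [-173.87, 95.51], [-174.79, -0.11], [-173.66, 173.66]. Speed limits (degrees/s): [136.94, 136.94, 172.46, 180, 180, 180].

## Interface

Orientations are given as [roll, pitch, yaw] about the fixed x, y, z axes, in that order (R = Rz(yaw) Ry(pitch) Rx(roll)).
In Python, from plant import get_obs, eyes, ctrl, spotter gives the robot as it stands.
- The arm moves only by the shell command python3 -m crank 'ROWS'. ROWS is JSON, one flat list of numbers, 7 for each row, row after row: the turn, a rotation vector about the tool's x, y, z in rad, then the shift along the tool's x, y, z in mm, then the opening, from 0 (shut) to 1 (fully open). A call has 1 to 5 rows; each row shifts and turns the commanded pose from where the row before left it, along the tool's axes as they then stand; what a row does not reach is not made up. A row lasts 1/8 s, in which the tool goes at most 62.5 mm and 10.7 degrees, less where a joint would pass 70% of its speed; a pose out of reach is approached as far as the arm can. A call is refused whole if a number of a shift passes 62.5 or a number of a turn 0.188, either way. A call with a gripper value outside its range is refused whole. The fingers move at their own pace and stop on an object; the grip force is fixed at half the most. Time passes only in rows, so rows that do not move let the fingers close. It gives the time, the measured TCP pose, the force, the opening and the grip force at its end, in the units of the state.
- get_obs(): the state, without advancing time (a new reading comes with each control period).
- eyes.snapshot(name): name is "side" or "top" or "wrist"; returns the picture (400x640x3 uint8, blue, green, red); there is no depth.
- eyes.camera_model(name): a dict with "fx", "fy", "cx", "cy" (pixels), "extrinsics" (4x4, takes a point from camera to world coordinates). Camera axes: x right, y down, z forward; pixel columns grow to the right and rows downward; lengths in m; the calibration is good to about 2 mm. The wrist camera is an equidistant fisheye: a pixel r from the principal point sees the ray r / f radians off the axis. A picture is of the moment at which its call begins: read the wrist's pose just before it. camera_model takes no time and is no camera call; for the wrist camera it gives the pose at the moment of the call.
- ctrl.close_job(): hands the job in; it is judged then, once.
Trained networks look in the newest picture that a camera, given by its name, has taken for a name from the list of things; names that differ only in an ending like _2 or _b are one class to them, and where a whole thing is asked for, a point or a joint stands for the part that bears it (a point fixed in the world has none). Each returns a list of dicts, best first, with "p" (0 to 1); they miss things now and then, are a little off and sometimes report something else, mostly with a low value. They report only what shows in the picture. A call takes as long as a camera call.
- spotter.outline_of(camera, target): "region" (400x640 bool, what is visible of it) and "rect" ([left, top, width, height] in pixels, round what is visible of it).
- spotter.place_of(camera, target): "location" ([column, row] in pixels: a listed point, or the origin of a listed thing).
The state is a dict: "clock": time; "joint_pos": joint angles; "qvel": joint speeds; "tau": joint torques, N m; "tool_pos": TCP position; "orientation": TCP orientation; "force": force on the tool from outside, world axes, zero at the start; "moment": the same for the moment, N m; "opening": finger opening in m; "gripper_force": force on a finger pad.
Only numpy, scipy, OpenCV 4.12 (cv2) and the standard library are available. Lean on these libraries where they do the work, as an engineer would, in place of code of your own. Each camera call takes 0.05 s, during which the arm holds its last target. There are 200 camera calls.

## Task

The glue on the guitar side has set, so clear the clamps away. Hook the steel lip of the clamp tray over the aluminium rail of the stand while the tray's front is still tipped up, then swing the front down so that the tray hangs level and flat against the stand, and let go of it. Then take every spring clamp off the top edge of the guitar side and clip it upright, jaws well down over the top edge of the hanging tray's front board, without knocking over the glue bottle.

Things in the scene. Friction and masses are not known exactly. Their poses are not given: they have to be found in the camera images.
- tray: Open plywood clamp tray, 100 deep (x) x 260 wide (y) x 60 mm high, 0.42 kg, loose on the bench. Origin: centre of its underside; z up; front board on the -x side, steel lip on the +x side. Front board x = -50 to -40, back board x = 40 to 50, both 60 mm high and 260 wide; end boards 50 high, 10 thick; floor 6 mm. Hung, its underside is 74 mm above the bench.
- tray_handle (a point): Top middle of the tray's carrying handle: an upright board in the middle of the tray, 10 mm thick (y), 44 mm long (x), rising 32 mm above the front and back boards. At x = 4, y = 0, z = 92 mm in the tray's frame; the tray balances under it.
- tray_lip (a point): Middle of the lower tip of the tray's lip (x 71, y 0, z 35 mm in the tray's frame). The lip is a 4 mm steel strip along the whole back: from the back board's top (outer face x = 50) it runs level to x = 66, underside z = 56 mm, then turns down as a hook: inner face at x = 62 down to z = 49, then slanting away from the board at 25 degrees to the tip.
- tray_front (a point): Middle of the top edge of the tray's front board (10 mm thick), where the clamps are to be parked: x -45, y 0, z 60 mm in the tray's frame. The edge runs 130 mm to either side along y, inner faces of the end boards at 120 mm, and has room for five clamps, for instance at y = -106, -53, 0, 53, 106 mm.
- stand: Fixed rail stand, light wood, 400 mm wide (y). Origin on the bench below the rail's front face, middle; front (tray side) to -x, z up. Rail: aluminium bar on edge, x = 0 to 8, z = 100 to 130 mm. Below it a batten (z 78 to 96), face 2.7 mm further forward, on which the tray's back board rests. Posts behind the rail, 145 high, beyond y = 172 mm: hang the tray within 40 mm of the middle.
- rail_top (a point): Middle of the rail's top front edge, 130 mm above the bench, axes as the stand's. The rail's top goes 8 mm further in +x; behind it, between the posts, is free space for the lip, whose strip rests on the rail's top when hung.
- mould: Fixed half mould of plywood (58 mm high) in which a bent guitar side stands, 10 mm thick at its top edge, 100 mm above the bench; about 490 mm long. Origin on the bench at the tail end of the guitar's centre line, the body running to -y and bulging to -x. The clamps sit on the side's curved top edge.
- clamp1: Spring clamp 1; up to 5 alike, 3 to 5 of them present. Dark steel, rubber jaws and grips, 118 mm long, 20 wide (y), 85 g: two levers on a pivot (along y). z runs from jaws to handles; the jaws close along x. Origin: midway between the jaw tips when they hold 10 mm. Jaw faces z = 0 to 26, pivot z = 42 (an edge can enter 36 mm at most), handles up to z = 118 mm. Either way round will do.
- clamp1_arm (a joint): Opening angle of clamp 1's jaws (rad): 0 when they hold a 10 mm edge, 0.40 squeezed fully open, -0.13 when shut on nothing.
- clamp2: Spring clamp 2, like clamp 1 (or absent). All clamps at the start: upright, handles up, jaws 24 mm down over the guitar side's top edge. Shut on a 10 mm edge, the handles are about 60 mm wide over their outsides at the top and 54 mm at z = 100 mm.
- clamp2_arm (a joint): Opening angle of clamp 2's jaws (rad): 0 when they hold a 10 mm edge, 0.40 squeezed fully open, -0.13 when shut on nothing.
- clamp3: Spring clamp 3, like clamp 1 (or absent). Any clamp: squeezed until the handles stop, these stand nearly parallel, 30 to 36 mm over the outsides, and the jaw tips are 27 mm apart. It takes about 12 N at the handles; grip with some 30 N. Held so, the clamp hangs straight below the fingers.
- clamp3_arm (a joint): Opening angle of clamp 3's jaws (rad): 0 when they hold a 10 mm edge, 0.40 squeezed fully open, -0.13 when shut on nothing.
- clamp4: Spring clamp 4, like clamp 1 (or absent).
- clamp4_arm (a joint): Opening angle of clamp 4's jaws (rad): 0 when they hold a 10 mm edge, 0.40 squeezed fully open, -0.13 when shut on nothing.
- clamp5: Spring clamp 5, like clamp 1 (or absent).
- clamp5_arm (a joint): Opening angle of clamp 5's jaws (rad): 0 when they hold a 10 mm edge, 0.40 squeezed fully open, -0.13 when shut on nothing.
- glue: White glue bottle, 52 mm across and 150 mm high, standing on the bench; origin at the centre of its underside.

How it is judged:
By the outcome, as a careful person would: the job done as asked, in the order asked, and still so for the second after the job is handed in, with the robot touching nothing.
Of clamp1, clamp2, clamp3, clamp4, clamp5 only 3 to 5 are there at a start; the rules pass over those that are not, and their reading is None.
At some moment in a run one of tray may be knocked a few centimetres aside while the robot is not near it.
It also fails if it takes over 210 s, if anything falls off the work surface, if the arm or the gripper's body presses on something with over 40 N, if the wrist force passes 120 N, or if a joint passes its speed limit or range.

## Working session

There is one attempt and no reset: what is moved stays moved. The work goes in short steps, Python scripts to look and compute and a shell command to move; the robot and the scene stay as the last step left them, time stands still between calls to the robot, and variables do not carry over. Pictures are saved under pics/ and viewed, at most 14 in all, crops included, and the job is handed in when it is done.

```bash
ls; mkdir -p pics
cat > h.py <<'E'
import numpy as np, cv2
from plant import get_obs, eyes, ctrl, spotter
from scipy.spatial.transform import Rotation as R
def snap(n,f=None):
    im=eyes.snapshot(n)
    if f: cv2.imwrite('pics/'+f,im)
    return im
def ray(n,px,m=None):
    m=m or eyes.camera_model(n); T=np.array(m['extrinsics'])
    a=np.array([(px[0]-m['cx'])/m['fx'],(px[1]-m['cy'])/m['fy']])
    if n=='wrist':
        r=np.linalg.norm(a); d=np.r_[a/r*np.sin(r) if r>1e-9 else a,np.cos(r)]
    else: d=np.r_[a,1.]
    return T[:3,3],T[:3,:3]@d/np.linalg.norm(d)
def atz(n,px,z,m=None):
    o,d=ray(n,px,m); return o+d*(z-o[2])/d[2]
def tri(rs):
    A=0;b=0
    for o,d in rs:
        P=np.eye(3)-np.outer(d,d);A=A+P;b=b+P@o
    return np.linalg.solve(A,b)
def proj(n,p,m=None):
    m=m or eyes.camera_model(n);T=np.linalg.inv(np.array(m['extrinsics']));c=T[:3,:3]@p+T[:3,3]
    if n=='wrist':
        r=np.arctan2(np.hypot(*c[:2]),c[2]);u=c[:2]/np.hypot(*c[:2])*r
    else:u=c[:2]/c[2]
    return np.array([m['cx']+m['fx']*u[0],m['cy']+m['fy']*u[1]])
E
python3 - <<'E'
from h import *
o=get_obs();print({k:np.round(v,3) for k,v in o.items()})
for n in('top','side','wrist'):
    m=eyes.camera_model(n);print(n,m['fx'],m['cx'],m['cy'],np.round(m['extrinsics'],3).tolist())
    snap(n,n+'0.png')
    for t in('tray','tray_handle','tray_lip','tray_front','stand','rail_top','mould','clamp1','glue'):
        r=spotter.place_of(n,t);print(n,t,[(np.round(x['location']).tolist(),round(x['p'],2)) for x in r[:6]])
E
```

```text
pics
{'clock': np.float64(0.0), 'joint_pos': array([-5.9640e+01,  2.0592e+01,  6.3400e-01, -1.9000e-02, -7.0137e+01,
       -1.6507e+01]), 'qvel': array([-0.051, -0.061, -0.01 , -0.095,  0.021,  0.051]), 'tau': array([ 1.0000e-03, -5.8272e+01,  2.9305e+01,  6.9970e+00,  7.0000e-03,
       -0.0000e+00]), 'tool_pos': array([ 0.161, -0.655,  0.226]), 'orientation': array([ 1.79904e+02, -1.00000e-02, -1.66154e+02]), 'force': array([-0.351, -1.068, -0.395]), 'moment': array([ 0.021,  0.06 , -0.009]), 'gripper_force': np.float64(0.0), 'opening': np.float64(0.088)}
top 383.63112892578795 319.46100614409215 200.15114966013823 [[-0.013, -0.986, 0.168, 0.387], [-1.0, 0.011, -0.012, -0.018], [0.01, -0.168, -0.986, 0.967], [0.0, 0.0, 0.0, 1.0]]
top tray [([228.0, 162.0], 0.43)]
top tray_handle [([174.0, 243.0], 0.76)]
top tray_lip [([179.0, 217.0], 0.77)]
top tray_front [([181.0, 262.0], 0.82)]
top stand [([226.0, 164.0], 0.85), ([468.0, 230.0], 0.3)]
top rail_top [([214.0, 150.0], 0.65)]
top mould [([362.0, 173.0], 0.98), ([399.0, 225.0], 0.17)]
top clamp1 [([489.0, 218.0], 0.93), ([468.0, 229.
[... 373 characters left out ...]
 308.0], 0.66)]
side tray_front []
side stand [([329.0, 208.0], 0.69)]
side rail_top [([207.0, 221.0], 0.59)]
side mould [([331.0, 209.0], 0.95)]
side clamp1 [([429.0, 178.0], 0.81), ([388.0, 202.0], 0.55), ([429.0, 167.0], 0.54)]
side glue [([327.0, 270.0], 0.71)]
wrist 309.70691628693146 318.5383283939619 203.87584211685999 [[-0.24, 0.93, 0.28, 0.085], [0.971, 0.229, 0.069, -0.674], [-0.0, 0.288, -0.958, 0.384], [0.0, 0.0, 0.0, 1.0]]
wrist tray [([612.0, 353.0], 0.91)]
wrist tray_handle [([629.0, 375.0], 0.79)]
wrist tray_lip [([608.0, 379.0], 0.87)]
wrist tray_front [([631.0, 353.0], 0.76)]
wrist stand [([612.0, 352.0], 0.71)]
wrist rail_top []
wrist mould []
wrist clamp1 []
wrist glue []
```

View pics/top0.png

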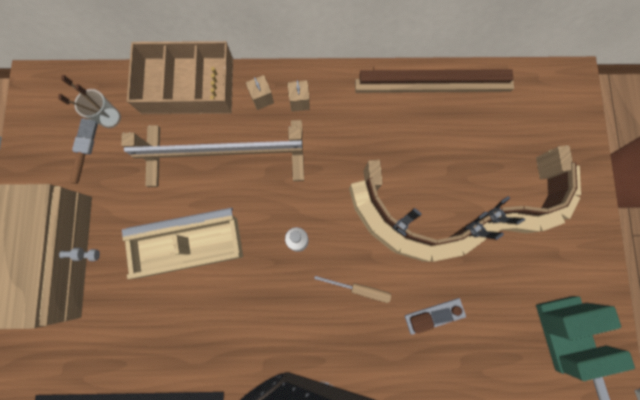

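View pics/side0.png

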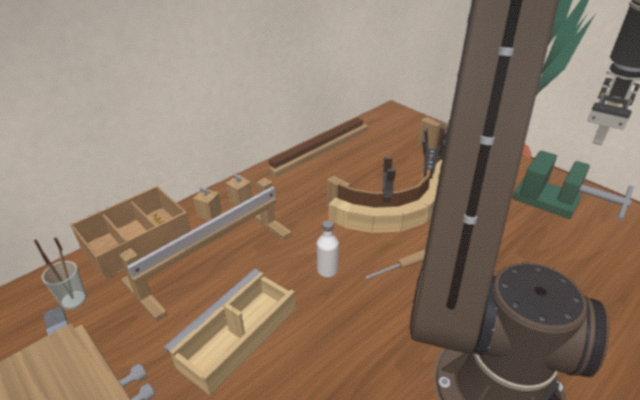

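The top view shows the tray's handle at (182,243) and its lip running from (123,230) to (232,213). The rail runs from (125,150) to (300,143). There are three clamps, at about (407,220), (483,230) and (497,213), and the glue bottle is at (296,239). The side view agrees.

```bash
cat >> h.py <<'E'
def ang(a,b): # yaw of y axis from b to a
    d=np.array(a)-np.array(b); return np.degrees(np.arctan2(-d[0],d[1]))
def go(p,yaw,tilt=0):
    """tool down, tool y along -/+ (yaw about z of world y), tilt deg = front up (about the yawed y). prints tool-frame turn & shift (after turn)"""
    o=get_obs(); Rc=R.from_euler('xyz',o['orientation'],degrees=True)
    best=None
    for k in(0,180):
        Rt=R.from_euler('z',yaw,degrees=True)*R.from_euler('y',tilt,degrees=True)*R.from_euler('xyz',[180,0,k],degrees=True)
        v=(Rc.inv()*Rt).as_rotvec()
        if best is None or np.linalg.norm(v)<np.linalg.norm(best[0]): best=(v,Rt,k)
    v,Rt,k=best; dp=(np.array(p)-o['tool_pos'])*1000
    print('turn',np.round(v,3),'n',round(np.linalg.norm(v)/.187,1),'shift after',np.round(Rt.inv().apply(dp),1),'before',np.round(Rc.inv().apply(dp),1),'k',k)
E
python3 - <<'E'
from h import *
f=lambda *a:np.round(a[0],3) if len(a)==1 else 0
print('handle',f(tri([ray('top',(182,243)),ray('side',(233,308))])),f(atz('top',(182,243),.092)))
a,b=atz('top',(123,230),.06),atz('top',(232,213),.06);print('lip',f(a),f(b),ang(a,b))
a,b=atz('top',(125,150),.13),atz('top',(300,143),.13);print('rail',f(a),f(b),ang(a,b))
print('railmid spot',f(tri([ray('top',(214,150)),ray('side',(207,221))])))
for p in((489,218),(468,229),(398,227)):print('clamp jaw',f(atz('top',p,.076)))
for p in((417,212),(497,233),(520,220),(510,203)):print('clamp top',f(atz('top',p,.194)))
print('glue',f(atz('top',(296,237),.15)),f(atz('top',(298,239),0)))
m=eyes.camera_model('wrist');Rc=R.from_euler('xyz',get_obs()['orientation'],degrees=True)
T=np.array(m['extrinsics']);print('cam in tool',np.round(Rc.inv().apply(T[:3,3]-get_obs()['tool_pos']),3),np.round(Rc.inv().as_matrix()@T[:3,:3],2).tolist())
im=snap('top');cv2.imwrite('pics/topc.png',cv2.resize(im[130:280,340:600],None,fx=3,fy=3,interpolation=cv2.INTER_CUBIC))
E
```

```text
handle [0.445 0.29  0.08 ] [0.442 0.284 0.092]
lip [0.476 0.435 0.06 ] [0.513 0.18  0.06 ] 8.333609529961121
rail [0.65  0.409 0.13 ] [0.662 0.014 0.13 ] 1.815197462099472
railmid spot [0.649 0.21  0.139]
clamp jaw [ 0.492 -0.427  0.076]
clamp jaw [ 0.467 -0.375  0.076]
clamp jaw [ 0.474 -0.211  0.076]
clamp top [ 0.492 -0.226  0.194]
clamp top [ 0.448 -0.386  0.194]
clamp top [ 0.473 -0.436  0.194]
clamp top [ 0.509 -0.418  0.194]
glue [0.448 0.023 0.15 ] [0.454 0.026 0.   ]
cam in tool [ 0.079  0.    -0.158] [[0.0, -0.96, -0.29], [1.0, 0.0, 0.0], [0.0, -0.29, 0.96]]
```

View pics/topc.png

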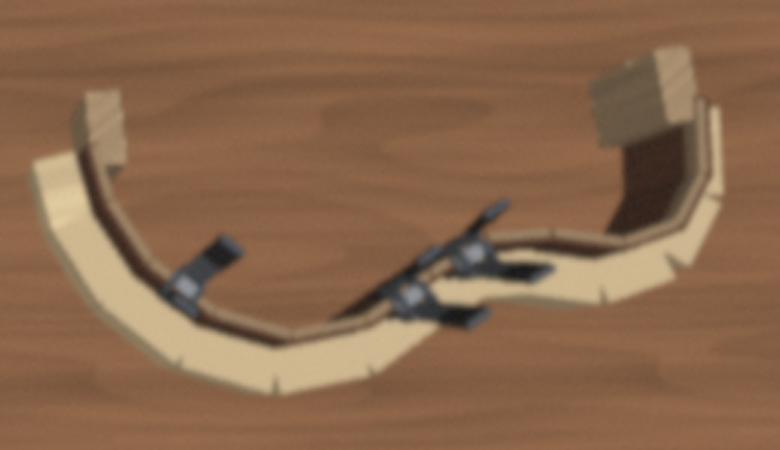

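The crop confirms three clamps, and all of them sit on the curved edge. Next I move over the tray.

```bash
python3 -m crank '[0,0,0,-49,31.8,-13,1, 0,0,0,-49,31.8,-13,1, 0,0,0,-49,31.8,-13,1, 0,0,0,-49,31.8,-13,1, 0,0,0,-49,31.8,-13,1]'
python3 -m crank '[0,0,0,-49,31.8,-13,1, 0,0,0,-20,54,0,1, 0,0,0,-20,54,0,1, 0,0,0,-20,54,0,1, 0,0,0,-20,54,0,1]'
python3 -m crank '[0,0,0,-20,54,0,1, 0,0,0,-20,54,0,1, 0,0,0,-20,54,0,1, 0,0,0,-12,55,6,1, 0,0,0,-12,55,6,1]'
python3 -m crank '[0,0,0,-12,55,6,1, 0,0,0,-12,55,6,1, 0,0,0,-12,55,6,1, 0,0,0.097,0,0,0,1,0,0,0,0,0,0,1]'
python3 - <<'E'
from h import *
o=get_obs();print(o['tool_pos'],o['orientation'],o['force'])
snap('wrist','w1.png')
m=eyes.camera_model('wrist')
for t,z in(('tray_handle',.092),('tray_lip',.035),('tray_front',.06),('rail_top',.13),('tray',0)):
    for x in spotter.place_of('wrist',t)[:2]:print(t,np.round(x['location']),round(x['p'],2),np.round(atz('wrist',x['location'],z,m),3))
E
```

```text
clock: 2.17
tool_pos: [0.3625, -0.4408, 0.2923]
orientation: [-180.0, 0.0, -166.1]
force: [0.9, -1.4, -0.9]
opening: 0.0878
gripper_force: 0.0
clock: 2.8
tool_pos: [0.4273, -0.1691, 0.3049]
orientation: [-180.0, 0.1, -166.2]
force: [1.6, 0.5, -0.1]
opening: 0.0876
gripper_force: 0.0
clock: 3.42
tool_pos: [0.4434, 0.1153, 0.2929]
orientation: [180.0, 0.1, -166.1]
force: [1.0, 0.3, -0.1]
opening: 0.0879
gripper_force: 0.0
clock: 4.05
tool_pos: [0.439, 0.2827, 0.2743]
orientation: [-180.0, -0.0, -171.6]
force: [0.0, 0.3, -0.8]
opening: 0.0874
gripper_force: 0.0
[0.43896439 0.28268676 0.27431593] [-1.79974068e+02 -2.10936534e-02 -1.71609165e+02] [ 0.04744909  0.27401237 -0.78144254]
tray_handle [332. 185.] 0.69 [0.438 0.297 0.092]
tray_handle [328. 143.] 0.48 [0.392 0.286 0.092]
tray_lip [330. 226.] 0.93 [0.509 0.308 0.035]
rail_top [152. 154.] 0.7 [0.422 0.098 0.13 ]
rail_top [245. 340.] 0.57 [0.648 0.217 0.13 ]
tray [330. 170.] 0.61 [0.438 0.299 0.   ]
tray [335. 227.] 0.37 [0.522 0.32  0.   ]
```

View pics/w1.png

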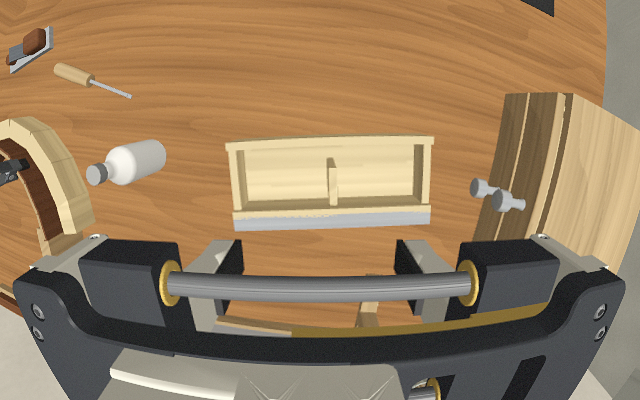

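The wrist view shows the tray with its front edge from (227,143) to (433,137). The lip's far edge runs from (235,230) to (430,222), and the handle is near (333,180).

Run:
```python
from h import *
w=lambda p,z:atz('wrist',p,z)
for p,q,z in(((227,143),(433,137),.06),((235,214),(430,207),.06),):
    a,b=w(p,z),w(q,z);print(np.round(a,3),np.round(b,3),np.round((a+b)/2,3),ang(b,a),np.linalg.norm(a-b))
for p in((333,160),(333,182),(335,205)):print(w(p,.092).round(3))
im=cv2.imread('pics/w1.png');cv2.imwrite('pics/w1c.png',cv2.resize(im[120:240,220:440],None,fx=3.6,fy=3.6,interpolation=cv2.INTER_CUBIC))
```

```text
[0.411 0.163 0.06 ] [0.365 0.416 0.06 ] [0.388 0.29  0.06 ] 10.292585368006883 0.25661992357703983
[0.502 0.181 0.06 ] [0.456 0.433 0.06 ] [0.479 0.307 0.06 ] 10.415407768662261 0.2558142560981732
[0.41  0.294 0.092]
[0.435 0.298 0.092]
[0.462 0.304 0.092]
```

View pics/w1c.png

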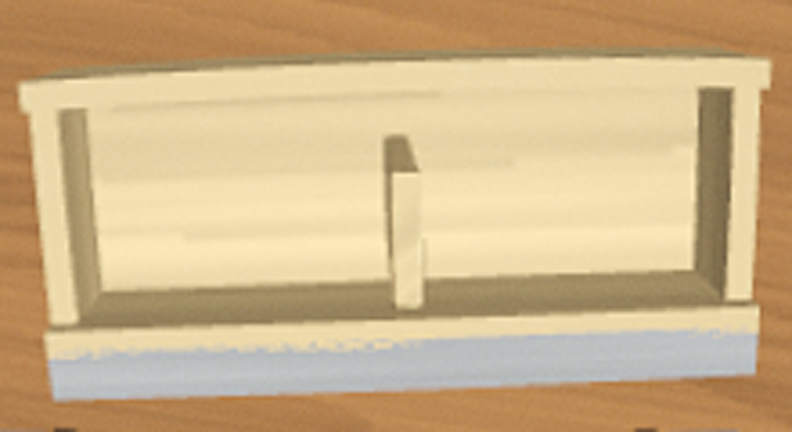

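Run:
```python
from h import *
go((.440,.299,.062),10.3)
im=cv2.imread('pics/top0.png');c=im[125:175,110:310];cv2.imwrite('pics/rail.png',cv2.resize(c,None,fx=4,fy=4,interpolation=cv2.INTER_CUBIC))
```

```text
turn [ 0.     0.001 -0.035] n 0.2 shift after [ -3.8  17.  212.9] before [ -3.1  17.  212.9] k 180
```

View pics/rail.png

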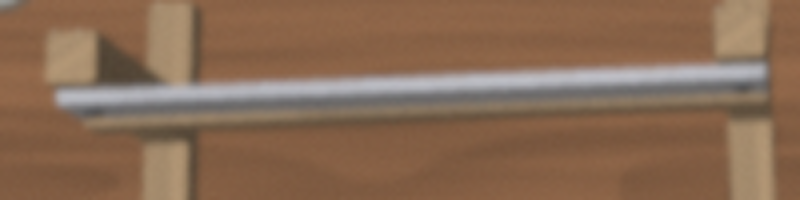

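The rail's top front edge runs from (124,150) to (302,144). Now I grasp the handle.

```bash
python3 -m crank '[0,0,-0.035,-3,17,30,1, 0,0,0,0,0,60,1, 0,0,0,0,0,60,1, 0,0,0,0,0,45,1, 0,0,0,0,0,18,1]'
python3 -m crank '[0,0,0,0,0,0,0, 0,0,0,0,0,0,0, 0,0,0,0,0,0,0, 0,0,0,0,0,0,0, 0,0,0,0,0,0,0]'
python3 -m crank '[0,0,0,0,0,0,0, 0,0,0,0,0,-20,0, 0,0,0,0,0,-40,0, 0,0,0,0,0,-60,0, 0,0,0,0,0,-60,0]'
python3 - <<'E'
from h import *
a,b=atz('top',(124.3,150),.13),atz('top',(302,144.2),.13);print(a,b,(a+b)/2,ang(a,b),np.linalg.norm(a-b))
print('Rc',get_obs()['orientation'])
E
```

```text
clock: 4.97
tool_pos: [0.4388, 0.2977, 0.059]
orientation: [-179.9, -0.2, -169.7]
force: [0.4, 0.2, 0.6]
opening: 0.0875
gripper_force: 0.0
clock: 5.6
tool_pos: [0.4398, 0.2997, 0.0621]
orientation: [180.0, 0.0, -169.7]
force: [-0.2, -0.7, 0.5]
opening: 0.0434
gripper_force: 0.0
clock: 6.22
tool_pos: [0.4394, 0.2991, 0.2433]
orientation: [-180.0, -0.0, -169.7]
force: [-0.8, 0.5, -1.4]
opening: 0.0005
gripper_force: 0.0
[0.64981331 0.41013397 0.13      ] [0.65941159 0.00976555 0.13      ] [0.65461245 0.20994976 0.13      ] 1.3733235321616135 0.40048345734250196
Rc [-1.79978320e+02 -2.11202254e-02 -1.69692370e+02]
```

The fingers take about 1.2 s to close, so I lifted too early. I'll re-open, re-check the handle and repeat.

```bash
python3 -m crank '[0,0,0,0,0,-30,1, 0,0,0,0,0,0,1, 0,0,0,0,0,0,1, 0,0,0,0,0,0,1, 0,0,0,0,0,0,1]'
python3 -m crank '[0,0,0,0,0,0,1, 0,0,0,0,0,0,1, 0,0,0,0,0,0,1, 0,0,0,0,0,0,1, 0,0,0,0,0,0,1]'
python3 - <<'E'
from h import *
print(get_obs()['tool_pos'])
im=snap('wrist','w2.png');cv2.imwrite('pics/w2c.png',cv2.resize(im[100:250,200:460],None,fx=3,fy=3,interpolation=cv2.INTER_CUBIC))
m=eyes.camera_model('wrist')
for t,z in(('tray_handle',.092),('tray_lip',.035),('tray',0)):
    for x in spotter.place_of('wrist',t)[:2]:print(t,np.round(x['location']),round(x['p'],2),np.round(atz('wrist',x['location'],z,m),3))
E
```

```text
clock: 6.85
tool_pos: [0.4395, 0.2992, 0.2706]
orientation: [-179.9, -0.1, -169.7]
force: [-0.8, 0.8, 0.2]
opening: 0.0453
gripper_force: 0.0
clock: 7.48
tool_pos: [0.4397, 0.2994, 0.2716]
orientation: [180.0, 0.0, -169.7]
force: [-0.0, -0.6, -0.8]
opening: 0.0868
gripper_force: 0.0
[0.43970689 0.29944437 0.27159236]
tray_handle [318. 183.] 0.76 [0.438 0.298 0.092]
tray_handle [141. 149.] 0.57 [0.432 0.077 0.092]
tray_lip [318. 227.] 0.82 [0.511 0.312 0.035]
tray [319. 167.] 0.61 [0.436 0.3   0.   ]
```

View pics/w2c.png

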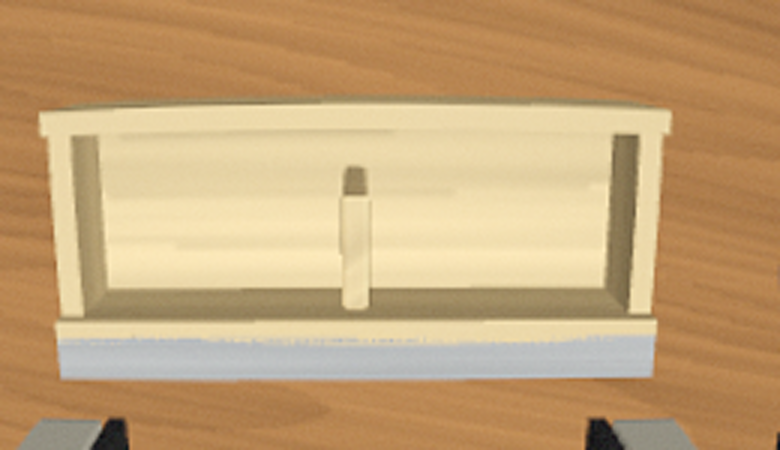

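```bash
python3 -m crank '[0,0,0,0,0,55,1, 0,0,0,0,0,55,1, 0,0,0,0,0,55,1, 0,0,0,0,0,35,1, 0,0,0,0,0,9.5,1]'
python3 -m crank '[0,0,0,0,0,0,0, 0,0,0,0,0,0,0, 0,0,0,0,0,0,0, 0,0,0,0,0,0,0, 0,0,0,0,0,0,0]'
python3 -m crank '[0,0,0,0,0,0,0, 0,0,0,0,0,0,0, 0,0,0,0,0,0,0, 0,0,0,0,0,0,0, 0,0,0,0,0,0,0]'
python3 -m crank '[0,0,0,0,0,0,0, 0,0,0,0,0,0,0, 0,0,0,0,0,-10,0, 0,0,0,0,0,-25,0, 0,0,0,0,0,-40,0]'
python3 -m crank '[0,0,0,0,0,-50,0, 0,0,0,0,0,-50,0, 0,0,0,0,0,-30,0, 0,0,0,0,0,0,0, 0,0,0,0,0,0,0]'
python3 - <<'E'
from h import *
# tray pose in tool at grasp: tcp at tray (4,0,62)
def tcp(th,origin,yaw): # tray origin world, tilt th
    Q=R.from_euler('z',yaw,degrees=True)*R.from_euler('y',th,degrees=True); return origin+Q.apply([.004,0,.062])
S=np.array([.6546,.210,0]);Y=1.4;Rs=R.from_euler('z',Y,degrees=True)
def plan(th,dx,dz):  # corner: tray point (50,56) placed at rail front edge + (dx, dz)
    Q=R.from_euler('y',th,degrees=True)
    o=np.array([dx,0,.130+dz])-Q.apply([.050,0,.056]); return S+Rs.apply(o+Q.apply([.004,0,.062]))
for a in((25,-.0015,.07),(25,-.0015,-.003),(0,-.0027,0)): print(a,plan(*a).round(4));go(plan(*a),Y,a[0])
E
```

```text
clock: 8.3
tool_pos: [0.4389, 0.2984, 0.0601]
orientation: [-179.8, -0.2, -169.7]
force: [-0.6, -0.0, 0.1]
opening: 0.0877
gripper_force: 0.0
clock: 8.93
tool_pos: [0.4398, 0.2996, 0.0625]
orientation: [180.0, 0.0, -169.7]
force: [0.4, -0.0, 0.3]
opening: 0.0434
gripper_force: 0.0
clock: 9.55
tool_pos: [0.4396, 0.2993, 0.062]
orientation: [-180.0, -0.0, -169.7]
force: [-0.5, -1.8, 0.0]
opening: 0.0098
gripper_force: 30.0
clock: 10.18
tool_pos: [0.4387, 0.2985, 0.1368]
orientation: [-179.9, -0.2, -169.7]
force: [-0.0, 0.9, -4.7]
opening: 0.0099
gripper_force: 30.0
clock: 10.8
tool_pos: [0.4387, 0.2989, 0.2656]
orientation: [-180.0, -0.1, -169.7]
force: [-0.1, -0.0, -5.9]
opening: 0.0095
gripper_force: 30.0
(25, -0.0015, 0.07) [0.614  0.209  0.2249]
turn [-0.035  0.433  0.152] n 2.5 shift after [-174.   -94.1  -36.2] before [-156.4 -119.7   40.4] k 180
(25, -0.0015, -0.003) [0.614  0.209  0.1519]
turn [-0.035  0.433  0.152] n 2.5 shift after [-204.8  -94.1   30. ] before [-156.6 -119.6  113.4] k 180
(0, -0.0027, 0) [0.6059 0.2088 0.136 ]
turn [-0.001 -0.002  0.155] n 0.8 shift after [-164.9  -94.1  129.6] before [-148.7 -118.4  129.3] k 180
```

```bash
python3 -m crank '[-0.012,0.145,0.051,0,0,0,0, -0.012,0.145,0.051,0,0,0,0, -0.011,0.143,0.05,0,0,0,0, 0,0,0,-43,-23,0,0, 0,0,0,-43,-23,-4,0]'
python3 -m crank '[0,0,0,-44,-24,-16,0, 0,0,0,-30,-18,-12,0, 0,0,0,-14,-6,-4,0, 0,0,0,0,0,0,0, 0,0,0,0,0,0,0]'
python3 - <<'E'
from h import *
S=np.array([.6546,.210,0]);Rs=R.from_euler('z',1.4,degrees=True)
print(get_obs()['orientation'])
go((.614,.209,.2249),1.4,25)
im=snap('side','s2.png');cv2.imwrite('pics/s2c.png',cv2.resize(im[110:310,90:350],None,fx=3,fy=3,interpolation=cv2.INTER_CUBIC))
P=lambda p:np.round((proj('side',np.array(p))-[90,110])*3)
print('rail front edge ends',P(S+Rs.apply([0,.2,.13])),P(S+Rs.apply([0,-.2,.13])))
o=get_obs();Rt=R.from_euler('xyz',o['orientation'],degrees=True)
f=R.from_euler('xyz',[180,0,180],degrees=True)
Q=Rt*f.inv()
for q in((66,-130,60),(66,130,60),(71,-130,35),(71,130,35),(-50,-130,60),(-50,130,60),(-50,130,0)):
    print(q,P(o['tool_pos']+Q.apply((np.array(q)-[4,0,62])/1000)))
E
```

```text
clock: 11.42
tool_pos: [0.5214, 0.2548, 0.2311]
orientation: [-180.0, -25.0, -178.6]
force: [0.1, 1.2, -3.7]
opening: 0.0097
gripper_force: 30.0
clock: 12.05
tool_pos: [0.6143, 0.2104, 0.2256]
orientation: [179.9, -24.9, -178.5]
force: [-0.5, 0.8, -4.2]
opening: 0.0097
gripper_force: 30.0
[ 179.91567043  -24.94068699 -178.49609205]
turn [0.001 0.001 0.002] n 0.0 shift after [-0.  -1.4  0.8] before [-0.  -1.4  0.8] k 180
rail front edge ends [115. 472.] [552. 232.]
(66, -130, 60) [466. 193.]
(66, 130, 60) [170. 343.]
(71, -130, 35) [473. 221.]
(71, 130, 35) [182. 373.]
(-50, -130, 60) [546. 196.]
(-50, 130, 60) [233. 361.]
(-50, 130, 0) [270. 442.]
```

View pics/s2c.png

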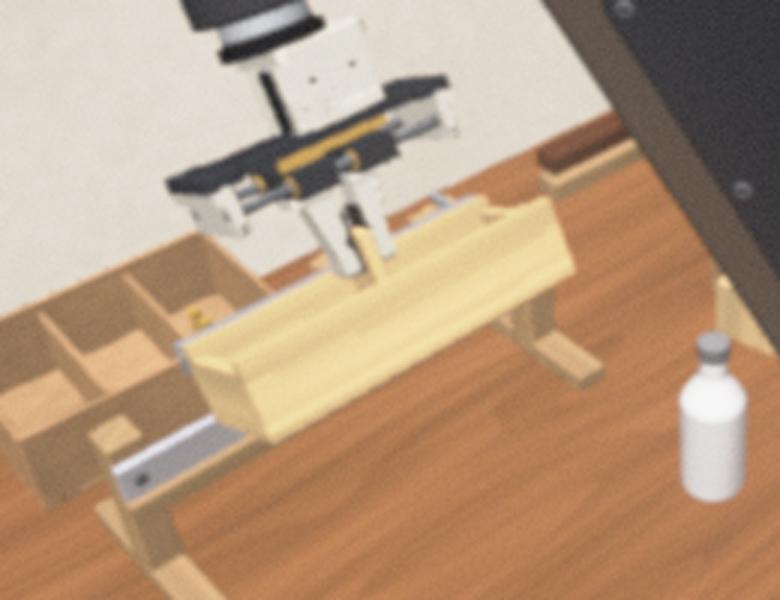

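The model matches the picture. I'll lower the hook tip about 8 mm behind the rail, then pull toward -x to feel for contact.

```bash
python3 -m crank '[0,0,0,-12,-1,16,0, 0,0,0,-10,0,17,0, 0,0,0,-5,0,9,0, 0,0,0,0,0,0,0, 0,0,0,0,0,0,0]'
python3 -m crank '[0,0,0,1.8,0,0.8,0, 0,0,0,0,0,0,0, 0,0,0,0,0,0,0]'
python3 -m crank '[0,0,0,0.9,0,0.4,0, 0,0,0,0,0,0,0, 0,0,0,0,0,0,0]'
python3 -m crank '[0,0,0,0.9,0,0.4,0, 0,0,0,0,0,0,0, 0,0,0,0,0,0,0]'
python3 -m crank '[0,0,0,0.9,0,0.4,0, 0,0,0,0,0,0,0, 0,0,0,0,0,0,0]'
```

```text
clock: 12.72
tool_pos: [0.6222, 0.2091, 0.1774]
orientation: [179.9, -24.8, -178.5]
force: [0.4, 0.2, -5.1]
opening: 0.0101
gripper_force: 30.0
clock: 13.1
tool_pos: [0.62, 0.2091, 0.1774]
orientation: [179.9, -24.8, -178.5]
force: [-0.5, 0.2, -4.6]
opening: 0.0099
gripper_force: 30.0
clock: 13.48
tool_pos: [0.6189, 0.2091, 0.177]
orientation: [179.9, -24.9, -178.5]
force: [0.2, -0.5, -5.5]
opening: 0.0097
gripper_force: 30.0
clock: 13.85
tool_pos: [0.6179, 0.2091, 0.177]
orientation: [179.9, -24.9, -178.5]
force: [0.2, 0.3, -4.7]
opening: 0.0095
gripper_force: 30.0
clock: 14.22
tool_pos: [0.6169, 0.209, 0.1771]
orientation: [179.9, -24.9, -178.5]
force: [-0.3, 1.4, -4.5]
opening: 0.0098
gripper_force: 30.0
```

```bash
for i in 1; do python3 -m crank '[0,0,0,0.9,0,0.4,0, 0,0,0,0,0,0,0, 0,0,0,0,0,0,0]'; done
python3 -m crank '[0,0,0,0.9,0,0.4,0, 0,0,0,0,0,0,0, 0,0,0,0,0,0,0]' | grep -E 'pos|force'
python3 -m crank '[0,0,0,0.9,0,0.4,0, 0,0,0,0,0,0,0, 0,0,0,0,0,0,0]' | grep -E 'pos|force'
python3 -m crank '[0,0,0,0.9,0,0.4,0, 0,0,0,0,0,0,0, 0,0,0,0,0,0,0]' | grep -E 'pos|force'
```

```text
clock: 14.6
tool_pos: [0.616, 0.209, 0.1771]
orientation: [179.9, -24.9, -178.5]
force: [0.9, -0.4, -5.3]
opening: 0.0096
gripper_force: 30.0
tool_pos: [0.6151, 0.2089, 0.1771]
force: [0.5, -0.7, -5.9]
gripper_force: 30.0
tool_pos: [0.6145, 0.2088, 0.1771]
force: [4.8, -1.5, -6.8]
gripper_force: 30.0
tool_pos: [0.6142, 0.2088, 0.1769]
force: [7.1, -1.5, -8.7]
gripper_force: 30.0
```

```bash
python3 -m crank '[0,0,0,-2.3,0,-1.1,0, 0,0,0,0,0,0,0, 0,0,0,-2.1,0,4.5,0, 0,0,0,-2.1,0,4.5,0, 0,0,0,0,0,0,0]' | grep -E 'pos|force'
python3 -m crank '[0,0,0,-1.3,0,2.7,0, 0,0,0,0,0,0,0, 0,0,0,0,0,0,0]' | grep -E 'pos|force'
python3 -m crank '[0,0,0,-0.8,0,1.8,0, 0,0,0,0,0,0,0, 0,0,0,0,0,0,0]' | grep -E 'pos|force'
python3 -m crank '[0,0,0,-0.8,0,1.8,0, 0,0,0,0,0,0,0, 0,0,0,0,0,0,0]' | grep -E 'pos|force'
```

```text
tool_pos: [0.6152, 0.209, 0.1664]
force: [0.4, -0.9, -5.4]
gripper_force: 30.0
tool_pos: [0.6156, 0.209, 0.1642]
force: [0.3, 0.1, -4.7]
gripper_force: 30.0
tool_pos: [0.6156, 0.209, 0.1622]
force: [0.1, -0.3, -4.2]
gripper_force: 30.0
tool_pos: [0.6156, 0.209, 0.1602]
force: [-0.2, -0.1, -4.6]
gripper_force: 30.0
```

Run:
```python
from h import *
S=np.array([.6538,.210,0]);Rs=R.from_euler('z',1.4,degrees=True)
s=lambda t:np.sin(np.radians(t))
o=get_obs();print(o['tool_pos']);prev=None
for th,a,g in((25,1.0,1.),(20,1.15,1.),(15,1.35,1.),(10,1.6,1),(6,2,.8),(3,2.4,.5)):
    Q=R.from_euler('y',th,degrees=True)
    f=np.array([50+a,0,56-g-8*s(th)])
    p=np.array([0,0,130.])+Q.apply(np.array([4,0,62])-f)
    F=Q*R.from_euler('xyz',[180,0,180],degrees=True)
    w=S+Rs.apply(p/1000); 
    if prev is None: go([w[0],o['tool_pos'][1],w[2]],1.4,25)
    else: print(th,w.round(4),'step after',F.inv().apply(p-prev[0]).round(2),'before',prev[1].inv().apply(p-prev[0]).round(2))
    prev=(p,F)
```

```text
[0.61557437 0.20899965 0.16019925]
turn [0.001 0.002 0.001] n 0.0 shift after [-0.4 -0.   0.8] before [-0.4 -0.   0.8] k 180
20 [0.6128 0.209  0.1553] step after [ 1.23 -0.    4.7 ] before [ 0.82 -0.    4.79]
15 [0.6104 0.2089 0.151 ] step after [ 1.23 -0.    4.74] before [ 0.81 -0.    4.83]
10 [0.6084 0.2089 0.1465] step after [ 1.22 -0.    4.77] before [ 0.8  -0.    4.86]
6 [0.6069 0.2089 0.1426] step after [ 1.1  -0.    4.05] before [ 0.82 -0.    4.12]
3 [0.6058 0.2088 0.1394] step after [ 0.87 -0.    3.22] before [ 0.7  -0.    3.26]
```

```bash
python3 -m crank '[0,0,0,-0.4,0,0.8,0, 0,-0.0436,0,0.5,0,2.4,0, 0,-0.0436,0,0.5,0,2.4,0, 0,0,0,0,0,0,0]' | grep -vE 'clock|opening'
python3 -m crank '[0,-0.0436,0,0.5,0,2.4,0, 0,-0.0436,0,0.5,0,2.4,0, 0,0,0,0,0,0,0, 0,0,0,0,0,0,0]' | grep -vE 'clock|opening'
python3 -m crank '[0,-0.0436,0,0.5,0,2.4,0, 0,-0.0436,0,0.5,0,2.4,0, 0,0,0,0,0,0,0, 0,0,0,0,0,0,0]' | grep -vE 'clock|opening'
```

```text
tool_pos: [0.6122, 0.209, 0.1562]
orientation: [179.9, -19.8, -178.5]
force: [-1.0, -0.0, -4.8]
gripper_force: 30.0
tool_pos: [0.6104, 0.2089, 0.1512]
orientation: [179.9, -15.0, -178.5]
force: [-0.7, -0.8, -4.5]
gripper_force: 30.0
tool_pos: [0.6084, 0.2088, 0.1467]
orientation: [179.9, -10.0, -178.6]
force: [1.3, -0.2, -4.6]
gripper_force: 30.0
```

```bash
python3 -m crank '[0,-0.035,0,0.5,0,2.05,0, 0,-0.035,0,0.5,0,2.05,0, 0,0,0,0,0,0,0, 0,0,0,0,0,0,0]' | grep -vE 'clock|opening'
python3 -m crank '[0,-0.026,0,0.4,0,1.6,0, 0,-0.026,0,0.4,0,1.6,0, 0,0,0,0,0,0,0, 0,0,0,0,0,0,0]' | grep -vE 'clock|opening'
```

```text
tool_pos: [0.6069, 0.2088, 0.1428]
orientation: [179.9, -5.9, -178.6]
force: [-0.2, 0.1, -4.6]
gripper_force: 30.0
tool_pos: [0.6058, 0.2088, 0.1397]
orientation: [179.9, -2.9, -178.6]
force: [-0.3, -0.6, -4.8]
gripper_force: 30.0
```

```bash
python3 -m crank '[0,-0.025,0,0.35,0,1.5,0, 0,-0.025,0,0.35,0,1.5,0, 0,0,0,0,0,0.6,0, 0,0,0,0,0,0,0, 0,0,0,0,0,0,0]' | grep -vE 'clock|opening'
```

```text
tool_pos: [0.6047, 0.2087, 0.1362]
orientation: [179.9, -0.1, -178.6]
force: [-2.3, 0.4, -1.9]
gripper_force: 30.0
```

Run:
```python
from h import *
im=snap('side','s3.png');cv2.imwrite('pics/s3c.png',cv2.resize(im[150:310,90:350],None,fx=3,fy=3,interpolation=cv2.INTER_CUBIC))
```

```text
(no output)
```

View pics/s3c.png

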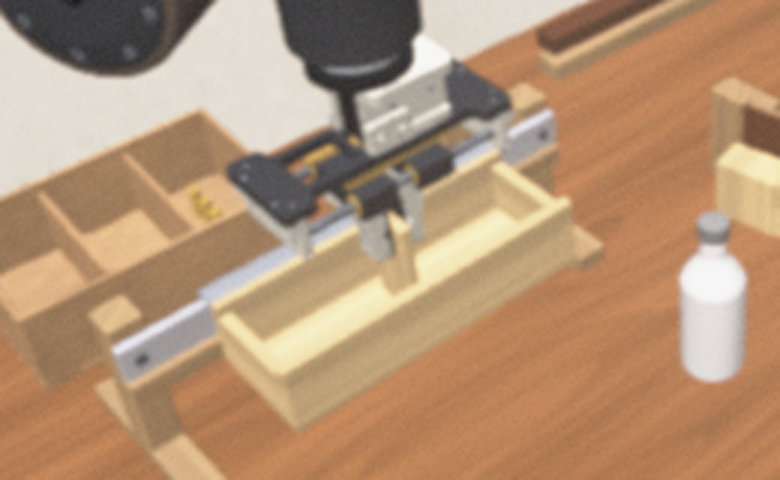

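The tray is hooked, level, and carried by the rail. I'll release it, retreat, and go and look at the clamps.

```bash
python3 -m crank '[0,0,0,0,0,0,1, 0,0,0,0,0,0,1, 0,0,0,0,0,0,1, 0,0,0,0,0,0,1, 0,0,0,0,0,0,1]' | grep -E force
python3 -m crank '[0,0,0,0,0,0,1, 0,0,0,0,0,0,1, 0,0,0,0,0,-15,1, 0,0,0,0,0,-55,1, 0,0,0,0,0,-60,1]'
python3 -m crank '[0,0,0,0,0,-62,1, 0,0,0,14.8,-53.7,0,1, 0,0,0,14.8,-53.7,0,1, 0,0,0,14.8,-53.7,0,1, 0,0,0,14.8,-53.7,0,1]'|grep pos
python3 -m crank '[0,0,0,14.8,-53.7,0,1, 0,0,0,14.8,-53.7,0,1, 0,0,0,14.8,-53.7,0,1, 0,0,0,14.8,-53.7,0,1, 0,0,0,14.8,-53.7,0,1]'|grep pos
python3 -m crank '[0,0,0,14.8,-53.7,0,1, 0,0,0,0,0,0,1,0,0,0,0,0,0,1]'
python3 - <<'E'
from h import *
m=eyes.camera_model('wrist');im=snap('wrist','w3.png')
for x in spotter.place_of('wrist','clamp1'):print(np.round(x['location']),round(x['p'],2),np.round(atz('wrist',x['location'],.076,m),3))
for x in spotter.outline_of('wrist','clamp1'):print(np.round(x['rect']),round(x['p'],2))
snap('side','s4.png')
for t in('tray_handle','tray_front','tray_lip'):
    for x in spotter.place_of('side',t)[:1]:print(t,np.round(x['location']),x['p'])
E
```

```text
force: [0.5, 0.8, 0.2]
gripper_force: 0.0
clock: 21.9
tool_pos: [0.6044, 0.2083, 0.2682]
orientation: [180.0, -0.1, -178.6]
force: [0.7, 0.6, 0.1]
opening: 0.0879
gripper_force: 0.0
tool_pos: [0.5503, -0.0094, 0.3293]
tool_pos: [0.483, -0.2798, 0.329]
clock: 23.52
tool_pos: [0.4701, -0.3323, 0.3281]
orientation: [179.9, 0.0, -178.6]
force: [1.0, -0.1, 0.6]
opening: 0.0878
gripper_force: 0.0
[287. 167.] 0.67 [ 0.464 -0.374  0.076]
[405. 174.] 0.61 [ 0.469 -0.212  0.076]
[246. 187.] 0.57 [ 0.492 -0.431  0.076]
[202. 178.  57.  64.] 0.94
[249. 158.  48.  61.] 0.87
[397. 170.  61.  54.] 0.62
tray_handle [221. 222.] 0.81
tray_front [239. 241.] 0.81
tray_lip [204. 226.] 0.86
```

View pics/w3.png

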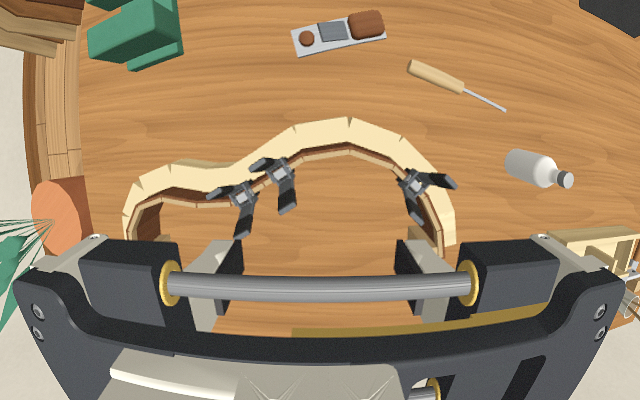

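The wrist view shows three clamps. Clamp A's handle tips are near (405,222) and (457,184), B's near (250,160) and (288,213), and C's near (207,192) and (241,238).

Run:
```python
from h import *
im=cv2.imread('pics/w3.png');c=im[140:250,190:470];cv2.imwrite('pics/w3c.png',cv2.resize(c,None,fx=2.85,fy=2.85,interpolation=cv2.INTER_CUBIC))
for n,a,b in(('A',(405,220),(455,184)),('B',(252,162),(288,210)),('C',(209,192),(241,235))):
    p,q=atz('wrist',a,.192),atz('wrist',b,.192);print(n,p.round(3),q.round(3),((p+q)/2).round(3),np.linalg.norm(p-q).round(3),'normal az',np.degrees(np.arctan2((q-p)[1],(q-p)[0])).round(1))
```

```text
A [ 0.495 -0.241  0.192] [ 0.455 -0.19   0.192] [ 0.475 -0.215  0.192] 0.065 normal az 128.1
B [ 0.439 -0.396  0.192] [ 0.487 -0.361  0.192] [ 0.463 -0.379  0.192] 0.06 normal az 36.4
C [ 0.47  -0.443  0.192] [ 0.516 -0.411  0.192] [ 0.493 -0.427  0.192] 0.056 normal az 34.8
```

View pics/w3c.png

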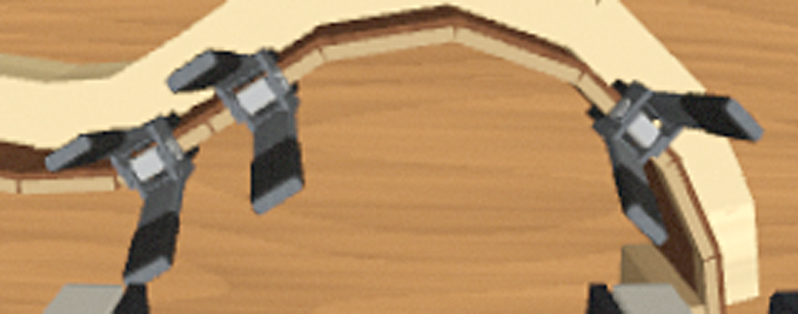

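Run:
```python
from h import *
for n,a,b,c in(('A',(417.4,223.5),(453,184),(415.5,186)),('B',(256.7,167.4),(287.2,209),(279.5,174)),('C',(213.9,195.4),(242.6,234.7),(242.5,196.5))):
    p,q=atz('wrist',a,.193),atz('wrist',b,.193);print(n,p.round(3),q.round(3),((p+q)/2).round(3),np.linalg.norm(p-q).round(3),'normal az',np.degrees(np.arctan2((q-p)[1],(q-p)[0])).round(1),'piv',atz('wrist',c,.126).round(3))
    mid=(p+q)/2; az=np.degrees(np.arctan2((q-p)[1],(q-p)[0]));yaw=(az-90+90)%180-90
    go([mid[0],mid[1],.26],yaw)
```

```text
A [ 0.498 -0.227  0.193] [ 0.455 -0.192  0.193] [ 0.477 -0.21   0.193] 0.056 normal az 141.6 piv [ 0.474 -0.211  0.126]
turn [ 0.001  0.    -0.874] n 4.7 shift after [-98.9  70.9  67.6] before [ -9.2 121.2  67.8] k 180
B [ 0.445 -0.392  0.193] [ 0.486 -0.362  0.193] [ 0.465 -0.377  0.193] 0.051 normal az 35.8 piv [ 0.464 -0.377  0.126]
turn [ 0.001 -0.001  0.973] n 5.2 shift after [-33.7 -30.9  67.6] before [  6.6 -45.3  67.5] k 180
C [ 0.474 -0.437  0.193] [ 0.515 -0.409  0.193] [ 0.495 -0.423  0.193] 0.051 normal az 34.2 piv [ 0.493 -0.424  0.126]
turn [ 0.001 -0.001  1.   ] n 5.3 shift after [-89.3 -31.9  67.6] before [-21.4 -92.5  67.5] k 180
```

```bash
python3 -m crank '[0,0,-0.081,-3.5,60,0,1, 0,0,-0.081,-3.5,60,0,1, 0,0,-0.163,0,0,0,1, 0,0,-0.163,0,0,0,1, 0,0,-0.163,0,0,0,1]'
python3 -m crank '[0,0,-0.163,0,0,0,1, 0,0,0,0,0,0,1,0,0,0,0,0,0,1]'
python3 - <<'E'
from h import *
go((.475,-.211,.157),48)
E
```

```text
clock: 24.5
tool_pos: [0.4696, -0.2112, 0.3278]
orientation: [179.9, 0.0, -140.9]
force: [0.8, 0.4, 0.2]
opening: 0.0876
gripper_force: 0.0
clock: 24.88
tool_pos: [0.4694, -0.2118, 0.3276]
orientation: [179.9, 0.0, -132.1]
force: [0.4, 1.0, -0.4]
opening: 0.0876
gripper_force: 0.0
turn [ 0.001  0.001 -0.002] n 0.0 shift after [ -4.3  -3.6 170.6] before [ -4.2  -3.9 170.6] k 180
```

```bash
python3 -m crank '[0,0,0,-4,-4,30,1, 0,0,0,0,0,55,1, 0,0,0,0,0,50,1, 0,0,0,0,0,35,1, 0,0,0,0,0,0,1]'
python3 -m crank '[0,0,0,0,0,0,0, 0,0,0,0,0,0,0, 0,0,0,0,0,0,0, 0,0,0,0,0,0,0, 0,0,0,0,0,0,0]'
python3 -m crank '[0,0,0,0,0,0,0, 0,0,0,0,0,0,0, 0,0,0,0,0,0,0, 0,0,0,0,0,0,0, 0,0,0,0,0,0,0]'
```

```text
clock: 25.5
tool_pos: [0.4732, -0.2112, 0.1553]
orientation: [179.7, -0.1, -132.1]
force: [-0.7, 0.3, 0.7]
opening: 0.0874
gripper_force: 0.0
clock: 26.12
tool_pos: [0.475, -0.2114, 0.1577]
orientation: [179.9, 0.1, -131.9]
force: [1.2, -0.3, -0.6]
opening: 0.0432
gripper_force: 7.6
clock: 26.75
tool_pos: [0.475, -0.2114, 0.1575]
orientation: [179.9, 0.0, -131.9]
force: [-0.3, 0.2, -0.8]
opening: 0.0298
gripper_force: 29.7
```

```bash
python3 -m crank '[0,0,0,0,0,-15,0, 0,0,0,0,0,-35,0, 0,0,0,0,0,-55,0, 0,0,0,0,0,-55,0, 0,0,0,-20,13,-3,0]'|grep -E 'pos|open|force'
python3 -m crank '[0,0,0,-48,30.5,0,0, 0,0,0,-48,30.5,0,0, 0,0,0,-48,30.5,0,0, 0,0,0,-48,30.5,0,0, 0,0,0,-48,30.5,0,0]'|grep -E 'pos|open|force'
python3 -m crank '[0,0,0,-48,30.5,0,0, 0,0,0,-48,30.5,0,0, 0,0,0,-47,30,0,0, 0,0,-0.15,0,0,0,0, 0,0,-0.15,0,0,0,0]'|grep -E 'pos|open|force'
python3 -m crank '[0,0,-0.15,0,0,0,0, 0,0,-0.15,0,0,0,0, 0,0,-0.157,0,0,0,0, 0,0,0,0,0,0,0, 0,0,0,0,0,0,0]'
python3 - <<'E'
from h import *
m=eyes.camera_model('wrist');im=snap('wrist','w4.png')
go((.5544,.2605,.1885),91.4)
for t,z in(('tray_handle',.166),('tray_front',.134)):
    for x in spotter.place_of('wrist',t)[:2]:print(t,np.round(x['location']),round(x['p'],2),np.round(atz('wrist',x['location'],z,m),4))
Y=np.radians(1.4);c=np.array([.6047-.004,.2087,.074])
for q in((-50,-130,60),(-40,-120,60),(-50,130,60),(-40,120,60),(4,0,92)):
    x,y,z=np.array(q)/1000;w=c+[x*np.cos(Y)-y*np.sin(Y),x*np.sin(Y)+y*np.cos(Y),z];print(q,proj('wrist',w,m).round())
E
```

```text
tool_pos: [0.4805, -0.1892, 0.3266]
force: [0.6, 0.9, -2.1]
opening: 0.0295
gripper_force: 29.7
tool_pos: [0.5256, 0.0942, 0.3226]
force: [1.1, -0.4, -0.7]
opening: 0.0292
gripper_force: 29.7
tool_pos: [0.5533, 0.2605, 0.3219]
force: [-0.6, -0.6, -0.6]
opening: 0.0296
gripper_force: 29.7
clock: 29.25
tool_pos: [0.5534, 0.2595, 0.3218]
orientation: [180.0, 0.1, -88.7]
force: [-0.1, -0.1, -1.3]
opening: 0.0295
gripper_force: 29.7
turn [ 0.     0.002 -0.002] n 0.0 shift after [ -0.9  -1.  133.1] before [ -0.7  -1.  133.1] k 180
tray_handle [271. 136.] 0.97 [0.6019 0.2057 0.166 ]
tray_handle [226. 140.] 0.65 [0.6504 0.209  0.166 ]
tray_front [316. 137.] 0.57 [0.5565 0.2087 0.134 ]
(-50, -130, 60) [321.  22.]
(-40, -120, 60) [312.  31.]
(-50, 130, 60) [321. 244.]
(-40, 120, 60) [313. 237.]
(4, 0, 92) [269. 139.]
```

View pics/w4.png

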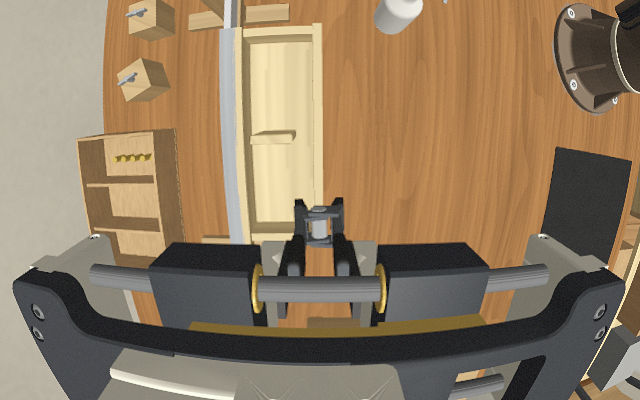

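The tray's front board (columns 313–322) lies where predicted. I'll lower the clamp onto it.

```bash
python3 -m crank '[0,0,0,-1,-1,40,0, 0,0,0,0,0,35,0, 0,0,0,0,0,20,0, 0,0,0,0,0,0,0]'|grep -E 'pos|open|force'
python3 -m crank '[0,0,0,0,0,10,0, 0,0,0,0,0,10,0, 0,0,0,0,0,10,0, 0,0,0,0,0,8,0, 0,0,0,0,0,0,0]'|grep -E 'pos|open|force'
```

```text
tool_pos: [0.5536, 0.2602, 0.2247]
force: [0.1, 0.5, -0.1]
opening: 0.0294
gripper_force: 29.7
tool_pos: [0.554, 0.2605, 0.1874]
force: [-0.2, -0.6, -1.4]
opening: 0.0296
gripper_force: 29.7
```

```bash
python3 -m crank '[0,0,0,0,0,0,1, 0,0,0,0,0,0,1, 0,0,0,0,0,0,1, 0,0,0,0,0,0,1, 0,0,0,0,0,0,1]'|grep -E 'pos|open|force'
python3 -m crank '[0,0,0,0,0,0,1, 0,0,0,0,0,0,1, 0,0,0,0,0,-20,1, 0,0,0,0,0,-50,1, 0,0,0,0,0,-55,1]'|grep -E 'pos|open|force'
python3 - <<'E'
from h import *
snap('side','s5.png');m=eyes.camera_model('side')
for t in('clamp1','tray_handle','tray_front'):
    for x in spotter.place_of('side',t):print(t,np.round(x['location']),round(x['p'],2))
print(proj('side',np.array([.5544,.2605,.107])),proj('side',np.array([.6047,.2087,.166])),proj('side',np.array([.5557,.2075,.134])))
im=snap('wrist','w5.png');cv2.imwrite('pics/v5.png',np.hstack([cv2.imread('pics/s5.png')[120:360,120:420],im[0:240,180:480]]))
go((.464,-.377,.328),-54.5); print(get_obs()['joint_pos'].round())
E
```

```text
tool_pos: [0.5545, 0.2609, 0.1885]
force: [-0.4, 1.0, -0.7]
opening: 0.074
gripper_force: 0.0
tool_pos: [0.5541, 0.2603, 0.3141]
force: [0.8, 0.6, 0.5]
opening: 0.0872
gripper_force: 0.0
clamp1 [214. 264.] 0.81
clamp1 [432. 175.] 0.81
clamp1 [430. 166.] 0.57
clamp1 [206. 224.] 0.43
tray_handle [217. 223.] 0.68
tray_front [239. 244.] 0.58
[215.13748337 263.69461736] [218.45818187 221.55513467] [233.39083331 242.88668654]
turn [ 0.     0.002 -0.594] n 3.2 shift after [466.7 443.6 -15.1] before [635.  106.2 -16.2] k 0
[ 43.  12.   0.  -0. -78. -42.]
```

View pics/v5.png

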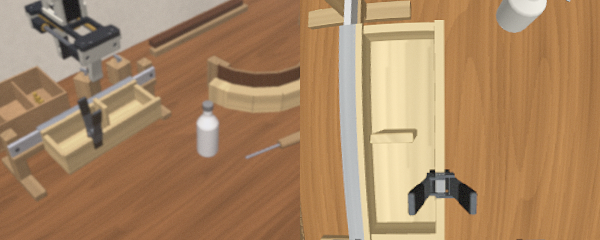

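Clamp A is parked upright on the board. Clamp B is next.

```bash
python3 -m crank '[0,0,0,30,5,-10,1, 0,0,0,57,9.5,-5,1, 0,0,0,57,9.5,0,1, 0,0,0,57,9.5,0,1, 0,0,0,57,9.5,0,1]'|grep -E 'pos'
python3 -m crank '[0,0,0,57,9.5,0,1, 0,0,0,57,9.5,0,1, 0,0,0,57,9.5,0,1, 0,0,0,57,9.5,0,1, 0,0,0,57,9.5,0,1]'|grep -E 'pos'
python3 -m crank '[0,0,0,57,9.5,0,1, 0,0,-0.1485,35,6,0,1, 0,0,-0.1485,0,0,0,1, 0,0,-0.1485,0,0,0,1, 0,0,-0.1485,0,0,0,1]'|grep -E 'pos'
python3 -m crank '[0,0,0,0,0,0,1,0,0,0,0,0,0,1]'
python3 - <<'E'
from h import *
snap('wrist','w6.png');m=eyes.camera_model('wrist')
for x in spotter.place_of('wrist','clamp1'):print(np.round(x['location']),round(x['p'],2),np.round(atz('wrist',x['location'],.076,m),3))
go((.464,-.377,.157),-54.5)
E
```

```text
tool_pos: [0.5166, -0.001, 0.3273]
tool_pos: [0.476, -0.2867, 0.3269]
tool_pos: [0.4632, -0.3773, 0.3263]
clock: 34.15
tool_pos: [0.464, -0.377, 0.327]
orientation: [-180.0, 0.1, -54.7]
force: [0.8, 1.3, 0.8]
opening: 0.0873
gripper_force: 0.0
[321. 171.] 0.77 [ 0.461 -0.38   0.076]
[320. 126.] 0.75 [ 0.497 -0.427  0.076]
turn [-0.     0.002 -0.002] n 0.0 shift after [-1.000e-01  3.000e-01  1.701e+02] before [  0.2   0.3 170.1] k 0
```

```bash
python3 -m crank '[0,0,0,0,0,30,1, 0,0,0,0,0,55,1, 0,0,0,0,0,50,1, 0,0,0,0,0,35,1, 0,0,0,0,0,0,1]'|grep -E 'pos|force'
python3 -m crank '[0,0,0,0,0,0,0, 0,0,0,0,0,0,0, 0,0,0,0,0,0,0, 0,0,0,0,0,0,0, 0,0,0,0,0,0,0]'|grep -E 'open|force'
python3 -m crank '[0,0,0,0,0,0,0, 0,0,0,0,0,0,0, 0,0,0,0,0,0,0, 0,0,0,0,0,0,0, 0,0,0,0,0,0,0]'
python3 - <<'E'
from h import *
go((.557,.1545,.322),-88.6)
E
```

```text
tool_pos: [0.4628, -0.3758, 0.1547]
force: [-0.4, -0.3, -0.3]
gripper_force: 0.0
force: [-0.3, -0.7, -1.4]
opening: 0.0431
gripper_force: 7.5
clock: 36.12
tool_pos: [0.4645, -0.3766, 0.1573]
orientation: [-180.0, 0.1, -54.5]
force: [-0.0, -0.4, -0.1]
opening: 0.0298
gripper_force: 29.8
turn [0.    0.002 0.595] n 3.2 shift after [-528.7 -105.5 -164.7] before [-379.  -383.7 -164. ] k 0
```

```bash
python3 -m crank '[0,0,0,0,0,-15,0, 0,0,0,0,0,-40,0, 0,0,0,0,0,-55,0, 0,0,0,0,0,-54,0, 0,0,0,-19,-19.4,0,0]'|grep -E 'pos|open'
python3 -m crank '[0,0,0,-40,-40.5,0,0, 0,0,0,-40,-40.5,0,0, 0,0,0,-40,-40.5,0,0, 0,0,0,-40,-40.5,0,0, 0,0,0,-40,-40.5,0,0]'|grep -E 'pos|open'
python3 -m crank '[0,0,0,-40,-40.5,0,0, 0,0,0,-40,-40.5,0,0, 0,0,0,-40,-40.5,0,0, 0,0,0,-40,-40.5,0,0, 0,0,0.1485,0,0,0,0]'|grep -E 'pos|open'
python3 -m crank '[0,0,0.1485,0,0,0,0, 0,0,0.1485,0,0,0,0, 0,0,0.1485,0,0,0,0, 0,0,0,0,0,0,0, 0,0,0,0,0,0,0]'
cat > chk.py <<'E'
from h import *
import sys
snap('wrist');m=eyes.camera_model('wrist')
for t,z in(('tray_handle',.166),('tray_front',.134)):
    for x in spotter.place_of('wrist',t)[:2]:print(t,np.round(x['location']),round(x['p'],2),np.round(atz('wrist',x['location'],z,m),4))
snap('side')
for t in('tray_handle','tray_front','tray_lip'):
    for x in spotter.place_of('side',t)[:1]:print(t,np.round(x['location']),round(x['p'],2))
go([float(x) for x in sys.argv[1:4]],float(sys.argv[4]))
E
python3 chk.py .557 .1545 .1885 -88.6
```

```text
tool_pos: [0.4708, -0.3521, 0.3277]
opening: 0.0291
tool_pos: [0.5181, -0.068, 0.3233]
opening: 0.0294
tool_pos: [0.5574, 0.1581, 0.3224]
opening: 0.0295
clock: 38.62
tool_pos: [0.5572, 0.1545, 0.3227]
orientation: [-180.0, 0.1, -88.4]
force: [0.6, -0.4, -0.5]
opening: 0.0295
gripper_force: 29.8
tray_handle [274. 231.] 0.73 [0.6041 0.2036 0.166 ]
tray_front [319. 223.] 0.88 [0.5544 0.2052 0.134 ]
tray_handle [218. 224.] 0.62
tray_front [241. 242.] 0.73
tray_lip [204. 226.] 0.73
turn [0.    0.002 0.001] n 0.0 shift after [0.000e+00 1.000e-01 1.336e+02] before [3.000e-01 1.000e-01 1.336e+02] k 0
```

Tray unmoved. Lowering.

```bash
python3 -m crank '[0,0,0,0,0,40,0, 0,0,0,0,0,35,0, 0,0,0,0,0,20,0, 0,0,0,0,0,0,0]'|grep -E 'pos|open|force'
python3 -m crank '[0,0,0,0,0,10,0, 0,0,0,0,0,10,0, 0,0,0,0,0,10,0, 0,0,0,0,0,8.5,0, 0,0,0,0,0,0,0]'|grep -E 'pos|open|force'
python3 -m crank '[0,0,0,0,0,0,1, 0,0,0,0,0,0,1, 0,0,0,0,0,0,1, 0,0,0,0,0,0,1, 0,0,0,0,0,0,1]'|grep -E 'pos|open|force'
python3 -m crank '[0,0,0,0,0,0,1, 0,0,0,0,0,0,1, 0,0,0,0,0,-20,1, 0,0,0,0,0,-50,1, 0,0,0,0,0,-55,1]'|grep -E 'pos|open|force'
python3 - <<'E'
from h import *
snap('side')
for x in spotter.place_of('side','clamp1'):print(np.round(x['location']),round(x['p'],2))
print(proj('side',np.array([.557,.1545,.107])))
go((.494,-.424,.328),-55.5)
E
```

```text
tool_pos: [0.5563, 0.1543, 0.2255]
force: [-0.1, -0.3, -0.7]
opening: 0.0292
gripper_force: 29.8
tool_pos: [0.5567, 0.1545, 0.1877]
force: [0.7, -0.5, -1.2]
opening: 0.0292
gripper_force: 29.8
tool_pos: [0.5572, 0.1548, 0.1888]
force: [0.8, -0.5, -0.5]
opening: 0.0734
gripper_force: 0.0
tool_pos: [0.5567, 0.1543, 0.3145]
force: [1.6, 1.1, 0.0]
opening: 0.0876
gripper_force: 0.0
[256. 240.] 0.9
[429. 166.] 0.79
[216. 267.] 0.74
[253.57422057 240.35751253]
turn [-0.011  0.002 -0.576] n 3.1 shift after [440.1 382.3  -7.4] before [577.3  80.7 -11.2] k 0
```

```bash
python3 -m crank '[0,0,0,30,4,-9,1, 0,0,0,56,7.9,-4,1, 0,0,0,56,7.9,0,1, 0,0,0,56,7.9,0,1, 0,0,0,56,7.9,0,1]'|grep -E 'pos'
python3 -m crank '[0,0,0,56,7.9,0,1, 0,0,0,56,7.9,0,1, 0,0,0,56,7.9,0,1, 0,0,0,56,7.9,0,1, 0,0,0,56,7.9,0,1]'|grep -E 'pos'
python3 -m crank '[0,0,-0.144,43,5.7,0,1, 0,0,-0.144,0,0,0,1, 0,0,-0.144,0,0,0,1, 0,0,-0.144,0,0,0,1, 0,0,0,0,0,0,1]'|grep -E 'pos'
python3 -m crank '[0,0,0,0,0,0,1,0,0,0,0,0,0,1]'
python3 - <<'E'
from h import *
snap('wrist');m=eyes.camera_model('wrist')
for x in spotter.place_of('wrist','clamp1'):print(np.round(x['location']),round(x['p'],2),np.round(atz('wrist',x['location'],.076,m),3))
go((.494,-.424,.157),-55.5)
E
```

```text
tool_pos: [0.5276, -0.1019, 0.3264]
tool_pos: [0.4952, -0.383, 0.3258]
tool_pos: [0.4909, -0.4244, 0.3255]
clock: 43.58
tool_pos: [0.491, -0.4242, 0.3257]
orientation: [-180.0, 0.1, -55.6]
force: [-0.5, 1.6, -0.1]
opening: 0.0878
gripper_force: 0.0
[315. 168.] 0.67 [ 0.497 -0.425  0.076]
turn [-0.     0.001 -0.002] n 0.0 shift after [  1.5  -2.6 168.7] before [  1.7  -2.5 168.7] k 0
```

```bash
python3 -m crank '[0,0,0,1.6,-3,30,1, 0,0,0,0,0,55,1, 0,0,0,0,0,50,1, 0,0,0,0,0,33.5,1, 0,0,0,0,0,0,1]'|grep -E 'pos|force'
python3 -m crank '[0,0,0,0,0,0,0, 0,0,0,0,0,0,0, 0,0,0,0,0,0,0, 0,0,0,0,0,0,0, 0,0,0,0,0,0,0]'|grep -E 'open|force'
python3 -m crank '[0,0,0,0,0,0,0, 0,0,0,0,0,0,0, 0,0,0,0,0,0,0, 0,0,0,0,0,0,0, 0,0,0,0,0,0,0]'
python3 - <<'E'
from h import *
go((.5583,.1015,.322),-88.6)
E
```

```text
tool_pos: [0.4927, -0.4228, 0.1545]
force: [-0.5, -0.2, 0.3]
gripper_force: 0.0
force: [0.3, -0.2, -1.3]
opening: 0.0433
gripper_force: 7.7
clock: 45.55
tool_pos: [0.4943, -0.4237, 0.1572]
orientation: [-180.0, 0.1, -55.5]
force: [-0.7, 0.2, -0.8]
opening: 0.03
gripper_force: 29.4
turn [-0.     0.002  0.577] n 3.1 shift after [-523.4  -76.8 -164.8] before [-397.1 -349.9 -164. ] k 0
```

```bash
python3 -m crank '[0,0,0,0,0,-15,0, 0,0,0,0,0,-40,0, 0,0,0,0,0,-55,0, 0,0,0,0,0,-54,0, 0,0,0,-19,-17,0,0]'|grep -E 'pos|open'
python3 -m crank '[0,0,0,-42,-37,0,0, 0,0,0,-42,-37,0,0, 0,0,0,-42,-37,0,0, 0,0,0,-42,-37,0,0, 0,0,0,-42,-37,0,0]'|grep -E 'pos|open'
python3 -m crank '[0,0,0,-42,-37,0,0, 0,0,0,-42,-37,0,0, 0,0,0,-42,-37,0,0, 0,0,0,-42,-37,0,0, 0,0,0.144,0,0,0,0]'|grep -E 'pos|open'
python3 -m crank '[0,0,0.144,0,0,0,0, 0,0,0.144,0,0,0,0, 0,0,0.145,0,0,0,0, 0,0,0,0,0,0,0, 0,0,0,0,0,0,0]'
python3 chk.py .5583 .1015 .1885 -88.6
```

```text
tool_pos: [0.4989, -0.4007, 0.328]
opening: 0.0298
tool_pos: [0.5314, -0.1191, 0.3232]
opening: 0.0302
tool_pos: [0.5586, 0.1049, 0.3227]
opening: 0.0299
clock: 48.05
tool_pos: [0.5584, 0.1014, 0.3226]
orientation: [-180.0, 0.1, -88.4]
force: [-0.1, 0.1, -1.1]
opening: 0.03
gripper_force: 29.4
tray_front [317. 262.] 0.85 [0.5571 0.2042 0.134 ]
tray_handle [218. 222.] 0.83
tray_front [237. 245.] 0.55
tray_lip [327. 205.] 0.58
turn [0.    0.002 0.   ] n 0.0 shift after [-1.000e-01  0.000e+00  1.335e+02] before [ 1.000e-01 -0.000e+00  1.335e+02] k 0
```

```bash
python3 -m crank '[0,0,0,0,0,40,0, 0,0,0,0,0,35,0, 0,0,0,0,0,20,0, 0,0,0,0,0,0,0]'|grep -E 'pos|open|force'
python3 -m crank '[0,0,0,0,0,10,0, 0,0,0,0,0,10,0, 0,0,0,0,0,10,0, 0,0,0,0,0,8.5,0, 0,0,0,0,0,0,0]'|grep -E 'pos|open|force'
python3 -m crank '[0,0,0,0,0,0,1, 0,0,0,0,0,0,1, 0,0,0,0,0,0,1, 0,0,0,0,0,0,1, 0,0,0,0,0,0,1]'|grep -E 'pos|open|force'
python3 -m crank '[0,0,0,0,0,0,1, 0,0,0,0,0,0,1, 0,0,0,0,0,-20,1, 0,0,0,0,0,-50,1, 0,0,0,0,0,-55,1]'|grep -E 'pos|open|force'
python3 -m crank '[0,0,0,30,0,-20,1, 0,0,0,50,0,0,1, 0,0,0,50,0,0,1, 0,0,0,0,0,0,1]'|grep -E 'pos|open|force'
python3 - <<'E'
from h import *
a=snap('side','s9.png')[120:340,120:500];b=snap('top','t9.png')[120:260,90:470];w=snap('wrist')
cv2.imwrite('pics/fin.png',np.vstack([cv2.resize(a,None,fx=1.6,fy=1.6),cv2.resize(b,None,fx=1.6,fy=1.6)]))
E
```

```text
tool_pos: [0.5575, 0.1012, 0.2255]
force: [-0.8, -0.5, -0.5]
opening: 0.0298
gripper_force: 29.4
tool_pos: [0.5579, 0.1015, 0.1876]
force: [-0.4, 0.7, -0.0]
opening: 0.03
gripper_force: 29.4
tool_pos: [0.5584, 0.1017, 0.1887]
force: [1.6, -1.9, 0.2]
opening: 0.0744
gripper_force: 0.0
tool_pos: [0.5579, 0.1012, 0.3144]
force: [0.9, 0.2, 0.5]
opening: 0.0874
gripper_force: 0.0
tool_pos: [0.5613, -0.0312, 0.3335]
force: [0.5, 0.6, 0.2]
opening: 0.0876
gripper_force: 0.0
```

View pics/fin.png

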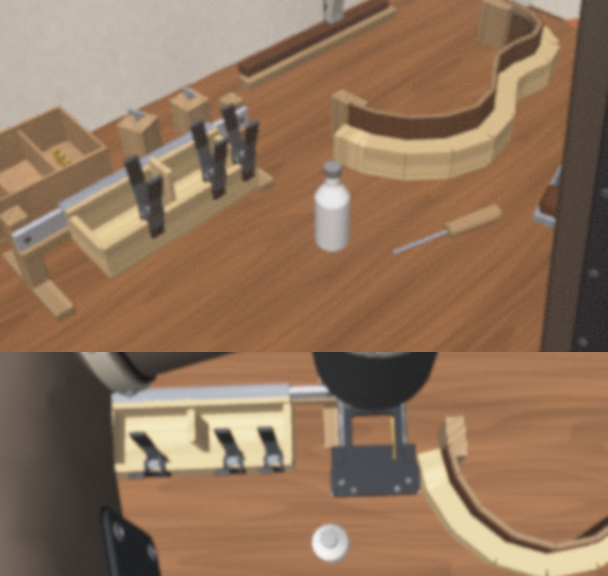

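All three clamps stand upright on the level hanging tray, the guitar side is clear and the bottle is standing.

```bash
python3 -c "
from plant import ctrl
print(ctrl.close_job())"
```

```text
the job is handed in; nothing more can be done
None
```

The tray hangs level on the rail, all three clamps that were present are clipped upright on its front board, the glue bottle is still standing, and the job is handed in (no verdict was returned).

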